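# Lay the matching bottle in the empty bed of a bottle wall

## Task

One place in this bottle wall is still empty. From the timber cradles take the bottle that matches the one already laid in the wall, and lay it in the empty bed beside it: down in both grooved ribs, neck pointing the same way and bottom about level with its neighbour's. Set it down gently without letting it drop, let go of it, and leave the other bottle and the jar lying in their cradles.

Things in the scene. Friction and masses are not known exactly. Their poses are not given: they have to be found in the camera images.
- wine_bottle: The bottle to lay, 0.35 kg, on its side in one of three wooden cradles. Green glass, paper band; body 62 mm thick, 155 long, then a 27-31 mm neck; 245 in all. Origin: centre of its bottom end; x along its axis to the neck, rolled anyhow about x. Grip across it 90 mm from the bottom (near the centre of mass), free between two ribs 42 mm either way, 16 thick, tops 13 mm below the axis.
- empty_bed: Fixed: two concrete ribs, 16 mm thick, 100 wide, 42 mm before and behind the origin, V grooves along x; on a 40 mm brick footing. Origin: midway, on the footing; x the way the necks point; groove bottom 22 mm up, rib tops 49. Bottle laid: axis 62 mm above the origin, bottom at x = -90 mm, so the grip is right above the origin. Its twin lies fixed likewise in the bed 112 mm to one side (+y or -y).
- slim_bottle: A thinner green bottle, 46 mm in diameter and 225 mm long, lying in another cradle: not wanted, leave it there. Origin on its axis, 85 mm from its bottom; x towards the neck.
- jar: A short green jar with a metal lid, 68 mm in diameter and 125 mm long, lying in another cradle: not wanted, leave it there. Origin on its axis, 55 mm from its bottom; x towards the lid.

How it is judged:
At the end, for the whole second after the job is handed in: The wine bottle rests in the empty bed: its bottom level with the neighbour's within 18 mm, within 15 mm of the groove's middle and 8 mm of seated height, axis within 10 degrees, neck the neighbour's way; slim bottle and jar within 30 mm of their starts (x of wine_bottle in the frame of empty_bed between -0.108 and -0.072 m and y of wine_bottle in the frame of empty_bed between -0.015 and 0.015 m and z of wine_bottle in the frame of empty_bed between 0.054 and 0.07 m and angle between the x axis of wine_bottle and the x axis of empty_bed, either way round below 0.175 rad and linear speed of wine_bottle below 0.02 m/s and distance of each of slim_bottle, jar from where it was at the start of the episode below 0.03 m); the robot touches nothing.
It fails at once if the wine bottle is dropped into the bed (it moves faster than 0.7 m/s just above it) (x of wine_bottle in the frame of empty_bed between -0.13 and -0.05 m and y of wine_bottle in the frame of empty_bed between -0.03 and 0.03 m and z of wine_bottle in the frame of empty_bed between 0.05 and 0.1 m and linear speed of wine_bottle above 0.7 m/s).
It fails at once if the slim bottle or the jar is taken out of its cradle or knocked (more than 40 mm from where it lay) (distance of any of slim_bottle, jar from where it was at the start of the episode above 0.04 m).
It also fails if it takes over 37 s, if anything falls off the work surface, if the arm or the gripper's body presses on something with over 40 N, if the wrist force passes 120 N, or if a joint passes its speed limit or range.

## Robot

A 6-joint arm with a two-finger parallel gripper is mounted at the origin on the work surface. World frame = base frame: x ahead of the robot, y to its left, z up, the work surface at z = 0. Lengths are in m, angles in rad, forces in N, time in s.
With the tool pointing down it reaches from about 0.35 to 0.975 m from the base axis. Payload 4.9 kg.
Tool frame: the origin (TCP) lies at the very end of the fingers, on their centre line; the grasp point (between the pads) lies 19 mm behind it (ctrl.grip_point_offset is the distance from the TCP to the grasp point, in m); z points along the fingers, y is the line along which they close (so a half turn about z gives the same grasp; the last joint's range is limited). The gripper opens to 85 mm and grips with 20 to 120 N. Pads are 22 mm wide; open, the fingers measure 114 mm over their backs; the gripper's body (76 mm by 85 mm) begins 54 mm behind the grasp point. The pads swing forward as they close: fully open they stand 13 mm farther back than shut.
Start: joints at [1.054, 0.053, 1.613, -0, 1.476, -0.119], TCP at [0.242, 0.576, 0.231] pointing down, gripper open.
Joint ranges: [-3.01, 3.01], [-1.01, 2.22], [0.06, 2.58], [-1.02, 4.17], [0.09, 2.62], [-3.14, 3.14]. Speed limits (rad/s): [2.57, 2.57, 3.14, 3.14, 3.14, 3.14].

## Interface

Orientations are given as a rotation vector (axis times angle).
In Python, from station import ctrl gives the robot as it stands.
- The arm moves only by the tool send_rows, never from a script. Its argument "rows" is a list of rows, each a list of 3 entries, a list of its own where there are three numbers: the finger opening in cm, from 0 to 8.54, then the shift along the tool's x, y, z in cm, then the turn about the tool's z in degrees. A call has 1 to 10 rows; each row shifts and turns the commanded pose from where the row before left it, along the tool's axes as they then stand; what a row does not reach is not made up. A row lasts 1/8 s, in which the tool goes at most 62.5 mm and 10.7 degrees, less where a joint would pass 70% of its speed; a pose out of reach is approached as far as the arm can. A call with a gripper value outside its range is refused whole. The fingers move at their own pace and stop on an object; "newtons" is the grip in N (left out, the last holds). Time passes only in rows, so rows that do not move let the fingers close. It gives the time, the measured TCP pose, the force, the opening and the grip force at its end, in the units of the state.
- ctrl.get_obs(): the state, without advancing time (a new reading comes with each control period).
- ctrl.get_image(name): name is "scene" or "top" or "wrist"; returns a dict with "frame" (400x640x3 uint8, red, green, blue), "range_z" (400x640 float32, m along the optical axis (not along the pixel's ray), 0 where there is no reading), "fx", "fy", "cx", "cy" (pixels), "cam_to_world" (4x4, takes a point from camera to world coordinates). Camera axes: x right, y down, z forward; pixel columns grow to the right and rows downward; lengths in m; the calibration is good to about 2 mm. A picture is of the moment at which its call begins.
- ctrl.finish_job(): hands the job in; it is judged then, once.
The state is a dict: "t": time; "q": joint angles; "dq": joint speeds; "effort": joint torques, N m; "tool_pos": TCP position; "tool_rot": TCP orientation; "contact_force": force on the tool from outside, world axes, zero at the start; "wrist_torque": the same for the moment, N m; "opening": finger opening in m; "grip_force": force on a finger pad.
Only numpy, scipy, OpenCV 4.12 (cv2) and the standard library are available. Lean on these libraries where they do the work, as an engineer would, in place of code of your own. Each camera call takes 0.05 s, during which the arm holds its last target. There are 200 camera calls.

## Working session

There is one attempt and no reset: what is moved stays moved. The work goes in short steps, Python scripts to look and compute and a tool call to move; the robot and the scene stay as the last step left them, time stands still between calls to the robot, and variables do not carry over. Pictures are saved under pics/ and viewed, at most 10 in all, crops included, and the job is handed in when it is done.

Besides the shell and the picture viewer there is one more tool, called after "Emit:" by a JSON object that holds its "name" and its "arguments", one argument or row to a line. send_rows: Moves the arm, as the interface text tells. Its arguments: {"type":"object","properties":{"rows":{"type":"array","items":{"type":"array"}},"newtons":{"type":"number"}},"required":["rows"]}

```bash
mkdir -p pics
cat > h.py <<'E'
import numpy as np,cv2
from station import ctrl
def grab(n):
    d=ctrl.get_image(n); np.savez(f'/tmp/{n}.npz',**d); return d
def load(n): return dict(np.load(f'/tmp/{n}.npz'))
def pts(d):
    z=d['range_z']; v,u=np.indices(z.shape)
    P=np.stack([(u-d['cx'])/d['fx']*z,(v-d['cy'])/d['fy']*z,z,np.ones_like(z)],-1)
    W=(P@d['cam_to_world'].T)[...,:3]; W[z==0]=np.nan; return W
def save(d,p): cv2.imwrite(p,cv2.cvtColor(d['frame'],cv2.COLOR_RGB2BGR))
E
python3 - <<'E'
from h import *
for n in('top','scene'):
    d=grab(n); save(d,f'pics/{n}0.png')
print(ctrl.get_obs()); print(d['cam_to_world'])
E
```

```text
{'t': 0.1, 'q': array([ 1.05402678e+00,  5.33264215e-02,  1.61419047e+00,  5.35321130e-06,
        1.47600930e+00, -1.18997173e-01]), 'dq': array([ 0.00081974, -0.00257256, -0.00331213, -0.00049008,  0.00159227,
       -0.00019717]), 'effort': array([-5.32428312e-04, -3.94900239e+01, -3.71365070e+01, -1.68501724e-04,
        3.92916423e-03,  8.98201193e-06]), 'tool_pos': array([0.24181118, 0.57569688, 0.23014373]), 'tool_rot': array([-6.20588450e-01, -3.07906438e+00,  2.88184947e-03]), 'contact_force': array([1.03300125, 1.07534211, 0.35710995]), 'wrist_torque': array([ 0.05559223, -0.00492079,  0.03488372]), 'grip_force': 0.0, 'opening': 0.0856168079602928}
[[ 0.79693215  0.45426929 -0.39816901  0.95603019]
 [ 0.60379845 -0.61875687  0.50256082 -0.59728966]
 [-0.01807186 -0.6409207  -0.76739433  1.02345224]
 [ 0.          0.          0.          1.        ]]
```

View pics/top0.png

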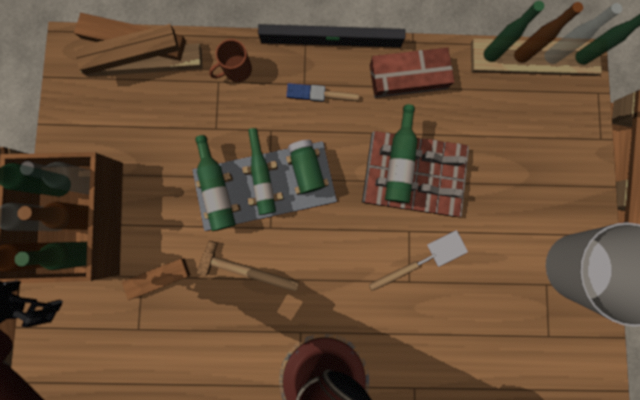

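View pics/scene0.png

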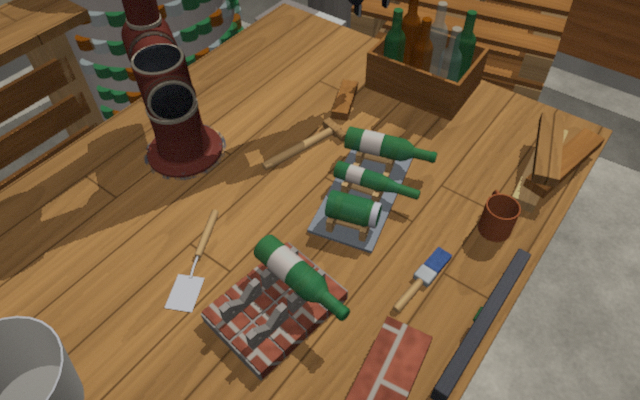

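The top view shows the wine bottle at about (213,185), the leftmost in the cradles, with the slim bottle at (261,170) and the jar at (305,165). The laid twin is at (402,155), and the empty bed lies to its right, around (440,175). The scene view agrees.

Run:
```python
from h import *
d=load('top'); W=pts(d); f=d['frame']; print(d['fx'],d['cam_to_world'][:3,3])
hsv=cv2.cvtColor(f,cv2.COLOR_RGB2HSV)
for n,(u0,u1,v0,v1) in dict(wine=(190,240,130,232),slim=(243,278,122,218),jar=(285,327,135,195),twin=(380,420,100,210)).items():
    m=np.zeros(f.shape[:2],bool); m[v0:v1,u0:u1]=True
    g=m&(((hsv[...,0]>40)&(hsv[...,0]<90)&(hsv[...,1]>90)))
    P=W[g]; P=P[np.isfinite(P[:,2])]
    c=P[:,:2].mean(0); e=np.linalg.svd(P[:,:2]-c,full_matrices=0)[2][0]
    if e[0]<0:e=-e
    s=(P[:,:2]-c)@e
    print(n,len(P),'c',c.round(3),'yaw',np.degrees(np.arctan2(e[1],e[0])).round(1),'s',s.min().round(3),s.max().round(3),'bottom',(c+e*s.min()).round(3),'neck',(c+e*s.max()).round(3),'ztop',np.percentile(P[:,2],[5,50,98]).round(3))
    print(' bottom end z',P[s<s.min()+.05][:,2].max().round(3))
# height map of bed
B=W[130:218,405:472,2]
print((B[::6,::4]*1000).round())
z=W[...,2]; m=np.zeros(z.shape,np.uint8); m[125:225,355:480]=((z>.028)[125:225,355:480]*255)
c=max(cv2.findContours(m,0,1)[0],key=cv2.contourArea); r=cv2.minAreaRect(c); print(r,[W[int(v),int(u)].round(3) for u,v in cv2.boxPoints(r)])
```

```text
373.1156212906918 [0.37179425 0.03519085 1.00768198]
wine 1151 c [0.491 0.291] yaw 17.7 s -0.111 0.129 bottom [0.385 0.257] neck [0.613 0.33 ] ztop [0.073 0.089 0.097]
 bottom end z 0.099
slim 732 c [0.528 0.177] yaw 12.7 s -0.106 0.113 bottom [0.424 0.154] neck [0.638 0.202] ztop [0.062 0.071 0.078]
 bottom end z 0.079
jar 911 c [0.532 0.057] yaw 18.7 s -0.051 0.053 bottom [0.484 0.041] neck [0.583 0.074] ztop [0.085 0.097 0.103]
 bottom end z 0.105
twin 1253 c [ 0.568 -0.174] yaw -7.6 s -0.111 0.13 bottom [ 0.458 -0.16 ] neck [ 0.697 -0.191] ztop [0.112 0.126 0.134]
 bottom end z 0.137
[[124. 125.   4.  -1.  -0.   1.  -0.  -1.  -1.   1.  -1.   2.   1.  -1.
   -1.  -0.  -1.]
 [134. 131. 126.  -5.  -2.  -3.   1.  -3.  -1.   1.  -1.   1.   1.  -2.
   -2.  -0.  -1.]
 [131. 132. 126.  38.  35.  38.  37.  39.  39.  37.  40.  39.  41.  -4.
   -0.   1.  -1.]
 [133. 133. 127.  39.  41.  40.  39.  40.  42.  40.  40.  38.  37.  42.
   38.  34.  -3.]
 [131. 133. 126.  88.  39.  80.  90.  87.  78.  39.  37.  40.  41.  38.
   39.  43.  -1.]
 [134. 131. 121.  38.  44.  49.  57.  62.  69.  63.  67
[... 379 characters left out ...]
 40.  -2.  -1.]
 [131. 124.  37.  46.  68.  81.  89.  78.  67.  64.  75.  81.  84.  89.
   90.  -0.  -2.]
 [128. 119.  35.  37.  40.  38.  40.  40.  36.  41.  41.  43.  51.  38.
   nan   3.  -0.]
 [100.  40.  36.  39.  40.  38.  39.  39.  33.  36.  43.  39.  38.  37.
   37.   1.  -1.]
 [ 29.  33.  40.  41.  41.  40.  38.  38.  39.  41.  42.  37.  40.  37.
   36.   2.  -0.]
 [ -0.  -2.   1.   2.  -0.   0.  -1.  -1.  -1.  12.  30.  38.  39.  40.
   -1.   1.  -0.]]
((416.79998779296875, 167.89999389648438), (99.1363754272461, 83.29718780517578), 8.130102157592773) [array([ 0.462, -0.09 , -0.   ]), array([ 0.696, -0.122, -0.005]), array([ 0.662, -0.395,  0.   ]), array([ 0.43 , -0.358, -0.001])]
```

```bash
cat >> h.py <<'E'
from scipy.optimize import least_squares
def cyl(P,c,yaw,z,r=.031):
    # fit horizontal cylinder of known radius; body points only
    def f(p):
        n=np.array([-np.sin(p[1]),np.cos(p[1])]); return np.hypot((P[:,:2]-c)@n-p[0],P[:,2]-p[2])-r
    s=least_squares(f,[0,yaw,z],loss='soft_l1',f_scale=.002)
    e=np.array([np.cos(s.x[1]),np.sin(s.x[1])]); n=np.array([-e[1],e[0]])
    return c+n*s.x[0],e,s.x[2],np.median(abs(s.fun))
E
python3 - <<'E'
from h import *
for nm in('top','scene'):
  d=load(nm);W=pts(d).reshape(-1,3);W=W[np.isfinite(W).all(1)]
  for n,b,yaw,z0 in(('wine',[.385,.257],17.7,.067),('twin',[.458,-.160],-7.6,.102)):
    b=np.array(b);y=np.radians(yaw);e=np.array([np.cos(y),np.sin(y)]);nn=np.array([-e[1],e[0]])
    q=W[:,:2]-b; s=q@e;t=q@nn
    m=(s>.01)&(s<.135)&(abs(t)<.04)&(W[:,2]>z0)
    c,e,z,r=cyl(W[m],b+.09*e,y,z0)
    nn=np.array([-e[1],e[0]]); q=W[:,:2]-c;s=q@e;t=q@nn
    k=(abs(t)<.035)&(W[:,2]>z0-.005)&(abs(s)<.2)
    lo,hi=np.percentile(s[k],[.5,99.5]); bot=c+e*lo
    print(nm,n,m.sum(),'yaw',np.degrees(np.arctan2(e[1],e[0])).round(2),'z',z.round(4),'res',r.round(4),'len',(hi-lo).round(4),'bottom',bot.round(4),'grip',(bot+.09*e).round(4),'fromneck',(c+e*(hi-.155)).round(4))
    if n=='twin':
      o=bot+.09*e; q=W[:,:2]-o;s=q@e;t=q@nn
      k=(abs(t+.112)<.04)&(abs(s)<.08)&(W[:,2]>.055)
      for sg in(1,-1):
        kk=k&(s*sg>0); g=(s[kk],t[kk],W[kk,2]); 
        A=least_squares(lambda p:.062+p[1]+p[2]*abs(g[1]-p[0])-g[2],[-.112,0,.7],loss='soft_l1',f_scale=.003).x
        print('  rib s',np.median(g[0]).round(4),'groove t,z,slope',A.round(4),len(g[0]))
      print('  pred bed',(o-.112*nn).round(4))
E
```

```text
top wine 1252 yaw 17.2 z 0.0638 res 0.0009 len 0.2415 bottom [0.3836 0.2632] grip [0.4695 0.2898] fromneck [0.4662 0.2888]
top twin 1289 yaw -7.33 z 0.1017 res 0.0008 len 0.2411 bottom [ 0.4581 -0.1636] grip [ 0.5473 -0.1751] fromneck [ 0.5434 -0.1746]
  rib s 0.0398 groove t,z,slope [-1.115e-01  2.000e-04  6.920e-01] 253
  rib s -0.0435 groove t,z,slope [-0.112   0.      0.7266] 241
  pred bed [ 0.533  -0.2861]
scene wine 862 yaw 17.3 z 0.063 res 0.0015 len 0.2414 bottom [0.3862 0.2608] grip [0.4721 0.2876] fromneck [0.4687 0.2865]
scene twin 1509 yaw -7.3 z 0.1017 res 0.0009 len 0.2429 bottom [ 0.461  -0.1666] grip [ 0.5502 -0.1781] fromneck [ 0.5482 -0.1778]
  rib s 0.0446 groove t,z,slope [-1.124e-01  2.000e-04  6.559e-01] 458
  rib s -0.0383 groove t,z,slope [-0.1125 -0.      0.6352] 448
  pred bed [ 0.536  -0.2892]
```

```bash
cat >> h.py <<'E'
from scipy.spatial.transform import Rotation as R
def go(x,y,z,xyaw):
    o=ctrl.get_obs(); M=R.from_rotvec(o['tool_rot']).as_matrix()
    cy=np.degrees(np.arctan2(M[1,0],M[0,0])); dy=(xyaw-cy+180)%360-180
    print('t',o['t'],'pos',o['tool_pos'].round(4),'yaw',cy.round(2),'open',o['opening'],'shift cm',(M.T@(np.array([x,y,z])-o['tool_pos'])*100).round(2),'turn tool z',(-dy).round(2), 'tilt z',M[:,2].round(4))
E
python3 -c "
from h import *
go(.470,.288,.230,197.25)"
```

```text
t 0.1 pos [0.2418 0.5757 0.2301] yaw 157.21 open 0.0856168079602928 shift cm [-32.18 -17.68   0.04] turn tool z -40.04 tilt z [-0.001  -0.0017 -1.    ]
```

Emit:
{"name": "send_rows", "arguments": {
  "rows": [
    [8.5,[-3.2,-1.8,0],0],
    [8.5,[-4.2,-2.3,0],0],
    [8.5,[-4.2,-2.3,0],0],
    [8.5,[-4.2,-2.3,0],0],
    [8.5,[-4.2,-2.3,0],0],
    [8.5,[-4.2,-2.3,0],0],
    [8.5,[-4.2,-2.3,0],0],
    [8.5,[-3.8,-2.1,0],0],
    [8.5,[0,0,0],-10],
    [8.5,[0,0,0],-10]
  ]
}}

```text
t: 1.35
tool_pos: [0.4705, 0.2874, 0.2306]
tool_rot: [-0.07, -3.14, 0.001]
contact_force: [0.3, -0.7, 0.6]
opening: 0.0852
grip_force: 0.0
```

Emit:
{"name": "send_rows", "arguments": {
  "rows": [
    [8.5,[0,0,0],-10],
    [8.5,[0,0,0],-10],
    [8.5,[0,0,0],0],
    [8.5,[0,0,0],0]
  ]
}}

```text
t: 1.85
tool_pos: [0.4702, 0.2882, 0.231]
tool_rot: [0.466, -3.106, 0.0]
contact_force: [-0.3, -0.1, -0.2]
opening: 0.0851
grip_force: 0.0
```

Run:
```python
from h import *
d=grab('wrist');save(d,'pics/w1.png')
W=pts(d).reshape(-1,3);W=W[np.isfinite(W).all(1)]
b=np.array([.385,.262]);y=np.radians(17.25);e=np.array([np.cos(y),np.sin(y)]);nn=np.array([-e[1],e[0]])
q=W[:,:2]-b;s=q@e;t=q@nn
m=(s>.01)&(s<.135)&(abs(t)<.04)&(W[:,2]>.064)&(W[:,2]<.11)
c,e,z,r=cyl(W[m],b+.09*e,y,.064)
q=W[:,:2]-c;s=q@e;k=(abs(q@nn)<.03)&(W[:,2]>.058)&(W[:,2]<.11)&(abs(s)<.2)
print(m.sum(),c,np.degrees(np.arctan2(e[1],e[0])),z,r,c+e*(s[k].min()+.09),np.ptp(s[k]))
go(.470,.288,.230,197.25)
```

```text
7120 [0.47110157 0.28820125] 17.078504038832964 0.06469740893405686 0.0003913451316247523 [0.4696089  0.28774266] 0.24555621577621145
t 1.9 pos [0.4703 0.2882 0.2311] yaw -162.9 open 0.08508975477603098 shift cm [ 0.03 -0.01  0.11] turn tool z -0.15 tilt z [-4.e-04 -2.e-04 -1.e+00]
```

View pics/w1.png

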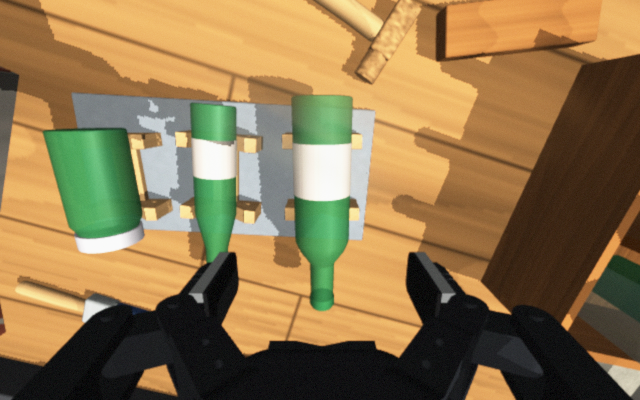

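The wrist view shows the wine bottle running from (322,97) to (322,305). It is aligned with the tool and centred between the fingers, so I'm going down.

Emit:
{"name": "send_rows", "arguments": {
  "rows": [
    [8.5,[0,0,4],0],
    [8.5,[0,0,5],0],
    [8.5,[0,0,4],0],
    [8.5,[0,0,3],0],
    [8.5,[0,0,2],0],
    [8.5,[0,0,1.1],0],
    [8.5,[0,0,0],0],
    [8.5,[0,0,0],0]
  ]
}}

```text
t: 2.9
tool_pos: [0.4714, 0.2887, 0.0417]
tool_rot: [-0.469, 3.104, 0.001]
contact_force: [-0.3, -0.0, 0.6]
opening: 0.085
grip_force: 0.0
```

Emit:
{"name": "send_rows", "arguments": {
  "rows": [
    [5.0,[0,0,0],0],
    [5.0,[0,0,0],0],
    [5.0,[0,0,0],0],
    [5.0,[0,0,0],0],
    [5.0,[0,0,0],0],
    [5.0,[0,0,0],0],
    [5.0,[0,0,0],0],
    [5.0,[0,0,0],0]
  ],
  "newtons": 50
}}

```text
t: 3.9
tool_pos: [0.4713, 0.2884, 0.042]
tool_rot: [-0.47, 3.104, -0.0]
contact_force: [-1.0, -1.1, 5.5]
opening: 0.0606
grip_force: 53.8
```

Gripped at 61 mm. Lifting.

Emit:
{"name": "send_rows", "arguments": {
  "rows": [
    [5.0,[0,0,-1],0],
    [5.0,[0,0,-2],0],
    [5.0,[0,0,-3],0],
    [5.0,[0,0,-4],0],
    [5.0,[0,0,-4],0],
    [5.0,[0,0,-4],0],
    [5.0,[0,0,-3],0],
    [5.0,[0,0,-1],0],
    [5.0,[0,0,0],0]
  ]
}}

```text
t: 5.03
tool_pos: [0.4703, 0.2883, 0.2607]
tool_rot: [-0.47, 3.106, 0.0]
contact_force: [0.2, -0.5, -4.0]
opening: 0.0607
grip_force: 55.4
```

```bash
python3 -c "
from h import *
go(.534,-.287,.262,172.7);print(ctrl.get_obs()['q'].round(2),ctrl.get_obs()['contact_force'])"
```

```text
t 5.025 pos [0.4703 0.2883 0.2607] yaw -162.79 open 0.060734245378590575 shift cm [ 10.94 -56.84  -0.15] turn tool z 24.51 tilt z [ 7.e-04  3.e-04 -1.e+00]
[ 0.41 -0.14  1.75  0.    1.53 -1.46] [ 0.18306236 -0.5296286  -4.00277564]
```

Emit:
{"name": "send_rows", "arguments": {
  "rows": [
    [5.0,[0.4,-2,0],0],
    [5.0,[0.7,-3.8,0],0],
    [5.0,[1,-5.1,0],0],
    [5.0,[1,-5.1,0],0],
    [5.0,[1,-5.1,0],0],
    [5.0,[1,-5.1,0],0],
    [5.0,[1,-5.1,0],0],
    [5.0,[1,-5.1,0],0],
    [5.0,[1,-5.1,0],0],
    [5.0,[1,-5.1,0],0]
  ]
}}

```text
t: 6.28
tool_pos: [0.5198, -0.186, 0.2582]
tool_rot: [0.468, -3.104, -0.003]
contact_force: [1.3, -0.0, -4.5]
opening: 0.0605
grip_force: 55.6
```

Emit:
{"name": "send_rows", "arguments": {
  "rows": [
    [5.0,[1,-5.1,0],0],
    [5.0,[0.8,-3.5,0],0],
    [5.0,[0,-1.6,0],0],
    [5.0,[0,0,0],4],
    [5.0,[0,0,0],8],
    [5.0,[0,0,0],8],
    [5.0,[0,0,0],4.5],
    [5.0,[0,0,0],0],
    [5.0,[0,0,0],0],
    [5.0,[0,0,0],0]
  ]
}}

```text
t: 7.52
tool_pos: [0.5342, -0.2864, 0.26]
tool_rot: [-0.199, -3.135, -0.0]
contact_force: [-0.0, -0.5, -4.2]
opening: 0.0609
grip_force: 55.6
```

Run:
```python
from h import *
go(.534,-.287,.262,172.7)
d=grab('wrist');save(d,'pics/w2.png');s=grab('scene');save(s,'pics/s2.png')
o=ctrl.get_obs();M=R.from_rotvec(o['tool_rot']).as_matrix();gp=o['tool_pos']
for nm in('wrist','scene','top'):
  d=grab(nm) if nm=='top' else load(nm); W=pts(d).reshape(-1,3);W=W[np.isfinite(W).all(1)]
  def fit(n,b,y,z0,lo,hi):
    y=np.radians(y);e=np.array([np.cos(y),np.sin(y)]);nn=np.array([-e[1],e[0]])
    q=W[:,:2]-b;t=q@nn;s=q@e
    m=(s>lo)&(s<hi)&(abs(t)<.045)&(abs(W[:,2]-z0)<.035)
    sd=(s[m].min(),s[m].max())
    mm=m&((s<.06)&((s<-.022)|(s>.022)))
    c,e,z,r=cyl(W[mm],b,y,z0);q=W[m][:,:2]-c
    print(nm,n,mm.sum(),'c',c.round(4),'yaw',np.degrees(np.arctan2(e[1],e[0])).round(2),'z',z.round(4),'res',r.round(4),'ext',np.percentile(q@e,[.5,99.5]).round(4))
  fit('held',gp[:2],-7.3,.2845,-.12,.19)
  fit('twin',np.array([.5485,-.1765]),-7.3,.102,-.12,.19)
  o2=np.array([.534,-.287]);e=np.array([.9919,-.1271]);nn=np.array([.1271,.9919]);q=W[:,:2]-o2;s=q@e;t=q@nn
  for sg in(1,-1):
    k=(abs(t)<.04)&(abs(s*sg-.042)<.02)&(W[:,2]>.058)&(W[:,2]<.1)
    if k.sum()>40:
      g=t[k],W[k,2];A=least_squares(lambda p:.062+p[1]+p[2]*abs(g[0]-p[0])-g[1],[0,0,.7],loss='soft_l1',f_scale=.003).x
      print('  rib',sg,k.sum(),np.median(s[k]).round(4),A.round(4))
```

```text
t 7.525 pos [ 0.5342 -0.2864  0.26  ] yaw 172.75 open 0.060896349362500046 shift cm [ 0.01 -0.06 -0.2 ] turn tool z 0.05 tilt z [-4.e-04  3.e-04 -1.e+00]
wrist held 33328 c [ 0.5343 -0.2862] yaw -7.4 z 0.2827 res 0.0003 ext [-0.0912  0.0188]
wrist twin 6861 c [ 0.5484 -0.1772] yaw -7.19 z 0.1026 res 0.0004 ext [-0.0905  0.0937]
scene held 1044 c [ 0.5343 -0.2865] yaw -7.33 z 0.2818 res 0.0007 ext [-0.0884  0.1542]
scene twin 981 c [ 0.5484 -0.1773] yaw -7.26 z 0.1016 res 0.001 ext [-0.0857  0.1547]
  rib 1 439 0.0459 [-2.10e-03  3.00e-04  6.79e-01]
  rib -1 357 -0.0367 [-1.600e-03  6.000e-04  6.159e-01]
top held 559 c [ 0.5345 -0.2846] yaw -7.33 z 0.2816 res 0.0006 ext [-0.0918  0.1517]
top twin 1332 c [ 0.5487 -0.175 ] yaw -7.22 z 0.1012 res 0.001 ext [-0.0913  0.1494]
  rib 1 203 0.0376 [9.000e-04 5.000e-04 6.988e-01]
  rib -1 221 -0.0444 [1.200e-03 2.000e-04 7.373e-01]
```

View pics/s2.png

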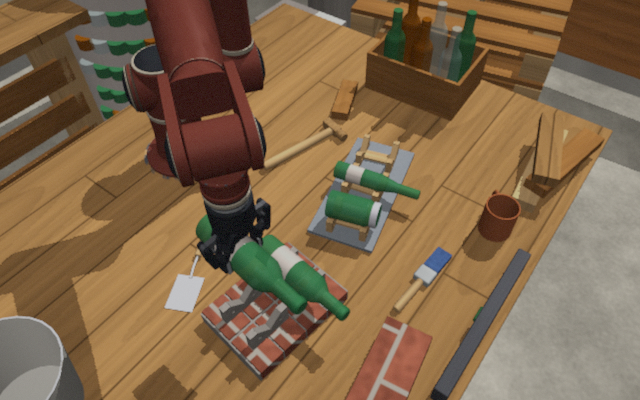

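View pics/w2.png

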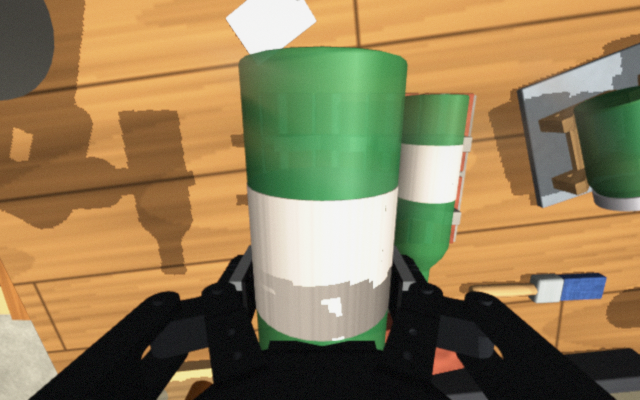

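The held bottle points the same way as its twin, with yaw matching to 0.2° and bottom to within 2 mm. It needs about 2 mm sideways and 180 mm down.

Emit:
{"name": "send_rows", "arguments": {
  "rows": [
    [5.0,[0,-0.2,2],0],
    [5.0,[0,0,3],0],
    [5.0,[0,0,3],0],
    [5.0,[0,0,3],0],
    [5.0,[0,0,2],0],
    [5.0,[0,0,1.5],0],
    [5.0,[0,0,1],0],
    [5.0,[0,0,1],0],
    [5.0,[0,0,0.5],0],
    [5.0,[0,0,0],0]
  ]
}}

```text
t: 8.93
tool_pos: [0.5341, -0.2885, 0.0902]
tool_rot: [-0.2, -3.135, -0.0]
contact_force: [-0.1, 0.1, -4.0]
opening: 0.0606
grip_force: 55.7
```

Emit:
{"name": "send_rows", "arguments": {
  "rows": [
    [5.0,[0,0,0.2],0],
    [5.0,[0,0,0.2],0],
    [5.0,[0,0,0.2],0],
    [5.0,[0,0,0.2],0],
    [5.0,[0,0,0],0],
    [5.0,[0,0,0],0]
  ]
}}

```text
t: 9.68
tool_pos: [0.5341, -0.2885, 0.0823]
tool_rot: [-0.2, -3.135, -0.0]
contact_force: [-0.6, 0.2, -3.7]
opening: 0.0607
grip_force: 55.7
```

Emit:
{"name": "send_rows", "arguments": {
  "rows": [
    [5.0,[0,0,0.1],0],
    [5.0,[0,0,0.1],0],
    [5.0,[0,0,0],0],
    [5.0,[0,0,0],0]
  ]
}}

```text
t: 10.18
tool_pos: [0.5341, -0.2885, 0.0803]
tool_rot: [0.2, 3.135, 0.0]
contact_force: [-0.6, 0.2, -4.4]
opening: 0.0604
grip_force: 55.7
```

Emit:
{"name": "send_rows", "arguments": {
  "rows": [
    [5.0,[0,0,0.1],0],
    [5.0,[0,0,0],0],
    [5.0,[0,0,0],0]
  ]
}}

```text
t: 10.55
tool_pos: [0.5342, -0.2886, 0.0801]
tool_rot: [0.199, 3.135, -0.0]
contact_force: [-3.6, 2.1, 3.2]
opening: 0.0604
grip_force: 56.3
```

Emit:
{"name": "send_rows", "arguments": {
  "rows": [
    [5.0,[0,0,0.1],0],
    [5.0,[0,0,0],0],
    [5.0,[0,0,0],0]
  ]
}}

```text
t: 10.92
tool_pos: [0.5342, -0.2887, 0.08]
tool_rot: [-0.199, -3.135, 0.0]
contact_force: [-5.7, 3.9, 8.6]
opening: 0.0607
grip_force: 56.8
```

Contact: the force has changed from -4.4 N to +8.6 N. Now I release slowly and retreat upward.

Emit:
{"name": "send_rows", "arguments": {
  "rows": [
    [6.3,[0,0,0],0],
    [6.6,[0,0,0],0],
    [7.0,[0,0,0],0],
    [7.6,[0,0,0],0],
    [8.2,[0,0,0],0],
    [8.5,[0,0,0],0],
    [8.5,[0,0,0],0],
    [8.5,[0,0,0],0]
  ],
  "newtons": 20
}}

```text
t: 11.92
tool_pos: [0.5341, -0.2885, 0.0783]
tool_rot: [0.2, 3.135, -0.0]
contact_force: [-0.1, -1.6, -0.6]
opening: 0.0852
grip_force: 0.0
```

Emit:
{"name": "send_rows", "arguments": {
  "rows": [
    [8.5,[0,0,-1],0],
    [8.5,[0,0,-2],0],
    [8.5,[0,0,-3],0],
    [8.5,[0,0,-4],0],
    [8.5,[0,0,-4],0],
    [8.5,[0,0,-4],0],
    [8.5,[0,0,-2],0],
    [8.5,[0,0,0],0],
    [8.5,[0,0,0],0]
  ]
}}

```text
t: 13.05
tool_pos: [0.5334, -0.2881, 0.2763]
tool_rot: [-0.2, -3.133, -0.002]
contact_force: [-0.2, -0.2, -1.2]
opening: 0.0854
grip_force: 0.0
```

Run:
```python
from h import *
o=ctrl.get_obs();print(o['t'],o['tool_pos'],o['opening'],o['contact_force'])
d=grab('wrist');save(d,'pics/w3.png');W=pts(d).reshape(-1,3);W=W[np.isfinite(W).all(1)]
y=np.radians(-7.3);e0=np.array([np.cos(y),np.sin(y)]);n0=np.array([-e0[1],e0[0]])
for n,b in(('laid',[.534,-.2885]),('twin',[.5484,-.1772])):
    b=np.array(b);q=W[:,:2]-b;s=q@e0;t=q@n0
    m=(s>-.12)&(s<.19)&(abs(t)<.045)&(abs(W[:,2]-.12)<.022)
    c,e,z,r=cyl(W[m&(s<.05)],b,y,.102); q=W[m][:,:2]-c
    print(n,c.round(4),'yaw',np.degrees(np.arctan2(e[1],e[0])).round(2),z.round(4),r.round(4),np.percentile(q@e,[.5,99.5]).round(4))
```

```text
13.05 [ 0.53340227 -0.28809205  0.27630324] 0.08541298862316571 [-0.21871207 -0.23426298 -1.21993169]
laid [ 0.534  -0.2885] yaw -7.34 0.1027 0.0004 [-0.0904  0.1476]
twin [ 0.5484 -0.1774] yaw -7.32 0.1026 0.0004 [-0.0904  0.1473]
```

View pics/w3.png

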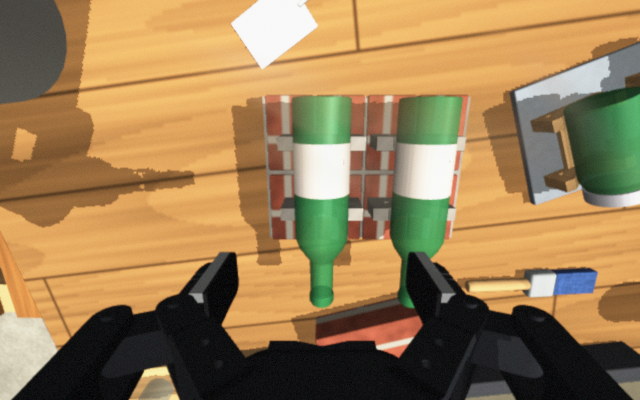

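The laid bottle, at (322,97)–(321,305), lies parallel to and level with its twin at (430,97)–(410,305). It is seated at the same height, and the gripper is clear.

```bash
python3 -c "
from station import ctrl
print(ctrl.finish_job())"
```

```text
the job is handed in; nothing more can be done
None
```

The wine bottle lies in the empty bed, seated level with and parallel to its twin. It was released gently, the other bottle and the jar were left in their cradles, and the job is handed in (arm time 13 s; no verdict was returned).

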